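Make up two blender service kits

ROBOT

A 7-joint arm with a two-finger parallel gripper is mounted at the origin on the work surface. World frame = base frame: x ahead of the robot, y to its left, z up, the work surface at z = 0. Lengths are in m, angles in rad, forces in N, time in s.
With the tool pointing down it reaches from about 0.4 to 0.925 m from the base axis. Payload 4.1 kg.
Tool frame: the origin (TCP) lies midway between the tips of the shut fingers; the grasp point (between the pads) lies bot.grip_point_offset behind it (bot.grip_point_offset is the distance from the TCP to the grasp point, in m); z points along the fingers, y is the line along which they close (so a half turn about z gives the same grasp; the last joint's range is limited). The gripper opens to 85 mm and grips with 20 to 120 N. Pads are 22 mm wide; open, the fingers measure 114 mm over their backs; the gripper's body (76 mm by 85 mm) begins 54 mm behind the grasp point. The pads swing forward as they close: fully open they stand 13 mm farther back than shut.
Start: joints at [1.004, 0.398, 0.045, 1.537, -0.019, 1.207, -0.051], TCP at [0.293, -0.58, 0.231] pointing down, gripper open.
Joint ranges: [-2.82, 2.82], [-0.49, 2.23], [-1.37, 1.46], [0, 2.46], [-1.36, 4.5], [0.23, 2], [-2.94, 2.94]. Speed limits (rad/s): [2.57, 2.57, 3.14, 3.14, 3.14, 3.14, 3.14].

INTERFACE

Orientations are given as [roll, pitch, yaw] about the fixed x, y, z axes, in that order (R = Rz(yaw) Ry(pitch) Rx(roll)).
In Python, from rig import bot, eyes gives the robot as it stands.
- The arm moves only by the tool servo_tool, never from a script. Its argument "steps" is a list of rows, each an object with "turn": the turn, a rotation vector about the tool's x, y, z in degrees, a list of three; "linear": the shift along the tool's x, y, z in mm, a list of three; "gripper": the finger opening in mm, from 0 to 85.4. In form: [{"turn": [wx, wy, wz], "linear": [x, y, z], "gripper": gripper}, ...]. A call has 1 to 12 rows; each row shifts and turns the commanded pose from where the row before left it, along the tool's axes as they then stand; what a row does not reach is not made up. A row lasts 1/12 s, in which the tool goes at most 41.7 mm and 7.16 degrees, less where a joint would pass 70% of its speed; a pose out of reach is approached as far as the arm can. A call with a gripper value outside its range is refused whole. The fingers move at their own pace and stop on an object; "newtons" is the grip in N (left out, the last holds). Time passes only in rows, so rows that do not move let the fingers close. It gives the time, the measured TCP pose, the force, the opening and the grip force at its end, in the units of the state.
- bot.observe(): the state, without advancing time (a new reading comes with each control period).
- eyes.snapshot(name): name is "side" or "top" or "wrist"; returns the picture (480x640x3 uint8, red, green, blue); there is no depth.
- eyes.camera_model(name): a dict with "fx", "fy", "cx", "cy" (pixels), "R" (3x3) and "t" (3): a world point X has camera coordinates R X + t; the wrist camera has in their place "T_tool_cam" (4x4, takes a point from camera to tool coordinates, whose origin is the TCP and whose axes are the flange's). Camera axes: x right, y down, z forward; pixel columns grow to the right and rows downward; lengths in m; the calibration is good to about 2 mm. A picture is of the moment at which its call begins: read the wrist's pose just before it. camera_model takes no time and is no camera call.
- bot.job_done(): hands the job in; it is judged then, once.
The state is a dict: "time_s": time; "joints": joint angles; "dq": joint speeds; "joint_torque": joint torques, N m; "tcp_pos": TCP position; "tcp_rot": TCP orientation; "ft_force": force on the tool from outside, world axes, zero at the start; "wrist_torque": the same for the moment, N m; "gripper_width": finger opening in m; "gripper_force": force on a finger pad.
Only numpy, scipy, OpenCV 4.12 (cv2) and the standard library are available. Lean on these libraries where they do the work, as an engineer would, in place of code of your own. Each camera call takes 0.05 s, during which the arm holds its last target. There are 200 camera calls.

TASK

Make up two blender kits from the parts on the counter. Drive kit: lay the wide washer flat in the middle of the saucer and stand the drive stud upright on the middle of that washer. Jar kit on the slate board: stand the canister upright in the inlaid circle, lay the narrow washer flat in the plain square field, and lay the scrubbing brush bristles down, lengthways, in the long field; leave the pepper shaker where it is.

Things in the scene. Friction and masses are not known exactly. Their poses are not given: they have to be found in the camera images.
- wide_washer: the wider of two flat plain steel washers: 44 mm outside diameter, 18 mm hole, 8 mm thick, about 80 g, lying flat; origin at the centre of its underside, z up
- narrow_washer: the narrower of the two flat plain steel washers: 30 mm outside diameter, 12 mm hole, 8 mm thick, about 37 g, lying flat; origin at the centre of its underside, z up
- stud: chrome drive stud standing upright, 60 mm tall: round flange 30 mm diameter and 10 mm thick at the foot, round shank 18 mm diameter from 10 to 46 mm height, then a 10 mm square end; about 120 g; origin at the centre of its underside, z up along the shank
- canister: small round aluminium canister with a ribbed twist cap (shut), standing upright: 46 mm diameter, 58 mm tall, about 90 g; origin at the centre of its underside, z up
- brush: green scrubbing brush lying on its white bristles: block 120 mm long (its x) by 45 mm wide (its y), from 20 to 40 mm height, stiff bristles below (110 by 37 mm); about 80 g; it can be gripped across the 45 mm width; origin at the centre of its underside, z up
- saucer: white ceramic saucer, fixed to the counter: 160 mm across at the rim, rim 11 mm high sloping gently up from a flat inner floor about 100 mm across; origin on its axis at counter level, floor 6 mm above the origin
- board: dark slate board, fixed, rimless: 220 (its x) x 150 (its y) x 8 mm. Flush pale lines divide its top in three: a long field on the -y side (y -75 to -5 mm; centre x 0, y -40) and two nearly square fields on the +y side (y -5 to 75): the +x one has an inlaid circle, diameter 60, centred at x 55, y 35; the plain one is centred at x -55, y 35. Origin: centre of underside, z up
- shaker: pepper shaker, a bystander among the stock: glass with a black cap, 33 mm diameter, 52 mm tall, loose and upright; origin at the centre of its underside
Things that resemble listed ones, but are neither listed nor needed, are in the scene too. What is shaped like the narrow_washer but blue is not meant. Of the things that look like the canister, the smaller one is meant.

How it is judged:
At the end, for the whole second after the job is handed in: Wide washer flat on the saucer within 15 mm of centre, stud upright on it within 8 mm. On the board: canister upright within 15 mm of the circle centre along each axis; narrow washer flat in the plain field; brush bristles down, lengthways in the long field (15 mm across). All released, at rest (horizontal distance between wide_washer and saucer below 0.015 m and z of wide_washer in the frame of saucer between 0.003 and 0.009 m and angle between each of wide_washer, stud, canister, narrow_washer, brush's own z axis and vertical below 0.12 rad and horizontal distance between stud and wide_washer below 0.008 m and z of stud in the frame of wide_washer between 0.005 and 0.011 m and x of canister in the frame of board between 0.04 and 0.07 m and y of canister in the frame of board between 0.02 and 0.05 m and z of canister in the frame of board between 0.005 and 0.011 m and x of narrow_washer in the frame of board between -0.095 and -0.015 m and y of narrow_washer in the frame of board between 0.008 and 0.062 m and z of narrow_washer in the frame of board between 0.005 and 0.011 m and x of brush in the frame of board between -0.055 and 0.055 m and y of brush in the frame of board between -0.055 and -0.025 m and z of brush in the frame of board between 0.005 and 0.011 m and angle between the x axis of brush and the x axis of board, either way round below 0.3 rad and linear speed of each of wide_washer, stud, narrow_washer, canister, brush below 0.02 m/s and angular speed of each of wide_washer, stud, narrow_washer, canister, brush below 0.2 rad/s); the robot touches nothing.
It fails at once if the pepper shaker is moved by more than 20 mm (distance of shaker from where it was at the start of the episode above 0.02 m).
It also fails if it takes over 133 s, if anything falls off the work surface, if the arm or the gripper's body presses on something with over 40 N, if the wrist force passes 120 N, or if a joint passes its speed limit or range.

## Working session

There is one attempt and no reset: what is moved stays moved. The work goes in short steps, Python scripts to look and compute and a tool call to move; the robot and the scene stay as the last step left them, time stands still between calls to the robot, and variables do not carry over. Pictures are saved under pics/ and viewed, at most 14 in all, crops included, and the job is handed in when it is done.

Besides the shell and the picture viewer there is one more tool, called after ">>>" as name(argument=value, ...) on one line, values as JSON. servo_tool: Moves the arm, as the interface text tells. Its arguments: {"type":"object","properties":{"steps":{"type":"array","items":{"type":"object","properties":{"turn":{"type":"array","items":{"type":"number"}},"linear":{"type":"array","items":{"type":"number"}},"gripper":{"type":"number"}}}},"newtons":{"type":"number"}},"required":["steps"]}

```bash
mkdir -p pics; ls
cat > h.py <<'E'
import numpy as np, cv2
from rig import bot, eyes
from scipy.spatial.transform import Rotation as Ro
def snap(n,f):
    im=eyes.snapshot(n); cv2.imwrite('pics/'+f+'.png',im[:,:,::-1]); return im
def pose():
    s=bot.observe(); T=np.eye(4); T[:3,3]=s['tcp_pos']; r=s['tcp_rot']
    r=np.array(r); T[:3,:3]=r if r.shape==(3,3) else Ro.from_euler('xyz',r).as_matrix(); return T
def world(n,px,z,T=None):
    c=eyes.camera_model(n)
    if n=='wrist':
        M=(pose() if T is None else T)@np.array(c['T_tool_cam']); R=M[:3,:3]; o=M[:3,3]
    else:
        R=np.array(c['R']).T; o=-R@np.array(c['t'])
    out=[]
    for (u,v),zz in zip(px,np.broadcast_to(z,len(px))):
        d=R@np.array([(u-c['cx'])/c['fx'],(v-c['cy'])/c['fy'],1]); out.append(o+d*(zz-o[2])/d[2])
    return np.array(out)
E
python3 - <<'E'
from h import *
s=bot.observe();print(s,bot.grip_point_offset)
snap('top','top0');snap('side','side0');snap('wrist','w0')
print(eyes.camera_model('top'),eyes.camera_model('wrist'))
E
```

```text
pics
{'time_s': 0.0, 'joints': array([ 1.00400643,  0.39920915,  0.04501832,  1.5379157 , -0.0186607 ,
        1.20690192, -0.05072233]), 'dq': array([-0.00046758, -0.00075147,  0.00092578, -0.00060202,  0.00095402,
       -0.00119757,  0.0006304 ]), 'joint_torque': array([ 1.02631650e-04, -4.75119066e+01,  1.36503361e+00, -2.54217196e+01,
        1.17063860e-02,  9.52029746e-03, -2.15298610e-05]), 'tcp_pos': array([ 0.29281503, -0.57957722,  0.23023621]), 'tcp_rot': array([-3.13958610e+00,  1.69872404e-04,  4.67907551e-01]), 'ft_force': array([-0.20914672,  0.17764219,  0.4566339 ]), 'wrist_torque': array([-0.04861208, -0.03332943,  0.01630727]), 'gripper_force': 0.0, 'gripper_width': 0.08541723260039077} 0.0187
{'fx': 511.44958180650923, 'fy': 511.44958180650923, 'cx': 321.28812524978395, 'cy': 239.02024270763263, 'R': array([[ 0.03749784, -0.99928577,  0.00467518],
       [-0.97842706, -0.03766548, -0.20313   ],
       [ 0.20316101,  0.00304261, -0.97914062]]), 't': array([-0.0195242 ,  0.55548126,  0.81467653])} {'fx': 387.10365726958054, 'fy': 387.10365726958054, 'cx': 313.8628290895533, 'cy': 237.97649738798114, 'T_tool_cam': array([[ 5.03032362e-04, -9.64007643e-01, -2.65874052e-01,
         6.65080929e-02],
       [ 9.99999787e-01,  3.74088264e-04,  5.35623192e-04,
        -3.96304861e-04],
       [-4.16884488e-04, -2.65874265e-01,  9.64007625e-01,
        -1.43742270e-01],
       [ 0.00000000e+00,  0.00000000e+00,  0.00000000e+00,
         1.00000000e+00]])}
```

View pics/top0.png

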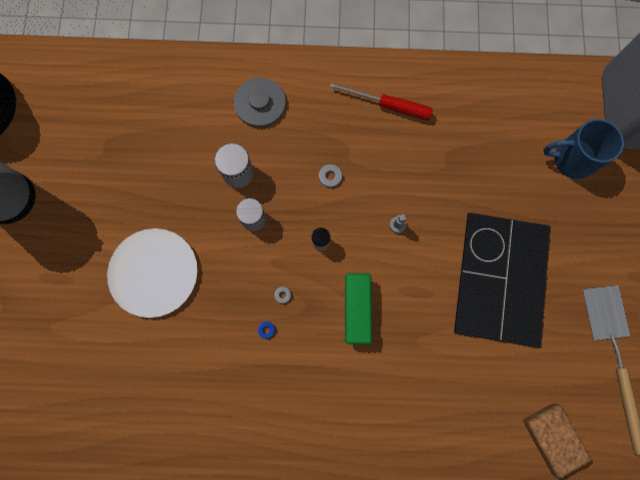

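View pics/side0.png

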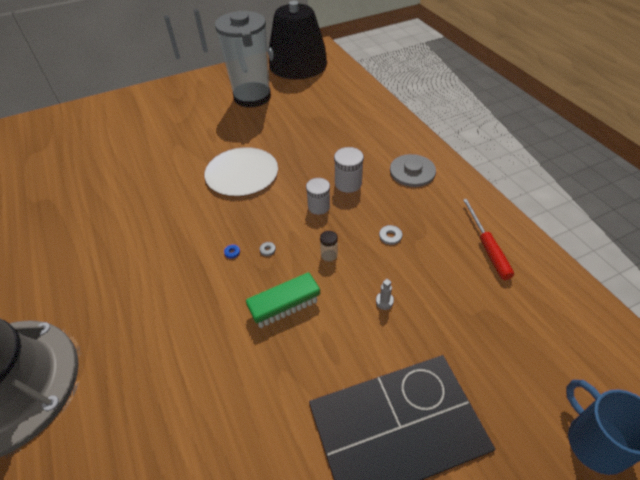

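The top view shows the wide washer (330,176), narrow washer (283,296), stud (399,226), small canister cap (250,211), brush (358,309), shaker (321,238), saucer (153,273), and board circle (487,245). The long field is on the right.

Run:
```python
from h import *
im=cv2.imread('pics/top0.png'); hsv=cv2.cvtColor(im,cv2.COLOR_BGR2HSV)
def blob(mask,near):
    n,l,st,c=cv2.connectedComponentsWithStats(mask.astype('uint8')); i=1+np.argmin([np.hypot(*(c[k]-near)) if st[k,4]>25 else 1e9 for k in range(1,n)])
    m=(l==i).astype('uint8'); k=max(cv2.findContours(m,0,2)[0],key=cv2.contourArea); return cv2.minAreaRect(k), st[i,4]
gray=hsv[...,1]<70
light=gray&(hsv[...,2]>90)
for nm,m,p,z in [('wide',light,(330,176),.008),('narrow',light,(283,296),.008),('can',light,(250,211),.058),('saucer',light,(153,273),.011),
   ('brush',(hsv[...,1]>150)&(abs(hsv[...,0].astype(int)-65)<20)&(hsv[...,2]>60),(358,309),.04),('board',gray&(hsv[...,2]<90),(500,290),.008),('board2',(hsv[...,0]>30)|(hsv[...,1]<100),(503,280),.008)]:
    r,a=blob(m,p); bx=cv2.boxPoints(r); w=world('top',bx,z)
    print(nm,np.round(r[0]),a,'c',np.round(w.mean(0)*1e3)[:2],'edges',np.round([np.hypot(*(w[i+1]-w[i])[:2])*1e3 for i in(0,1)]),'ang',np.round([np.degrees(np.arctan2(*(w[i+1]-w[i])[1::-1])) for i in(0,1)],1))
P=[(399,231),(321,238),(487,245),(468,214),(550,227),(540,347),(455,334)]
print(np.round(world('top',P,[.0,.052,.008]+[.008]*4)*1e3))
crop=np.hstack([cv2.resize(im[200:260,370:430],(400,400)),cv2.resize(im[200:360,445:565],(400,400))]);cv2.imwrite('pics/c1.png',crop)
```

```text
wide [330. 175.] 339 c [688. -10.] edges [41. 43.] ang [ -87.8 -178.3]
narrow [282. 294.] 173 c [464.  67.] edges [29. 27.] ang [ -10.9 -101.8]
can [249. 211.] 539 c [601. 128.] edges [45. 44.] ang [ -40.8 -133.1]
saucer [152. 273.] 6327 c [494. 299.] edges [160. 160.] ang [ -39.8 -131.9]
brush [358. 308.] 1761 c [443. -65.] edges [ 45. 116.] ang [ -87.8 -179. ]
board [504. 280.] 9817 c [ 508. -325.] edges [225. 158.] ang [ -7.5 -94.6]
board2 [504. 280.] 10343 c [ 508. -325.] edges [226. 158.] ang [ -7.5 -94.6]
[[ 588. -139.    0.]
 [ 559.    2.   52.]
 [ 566. -297.    8.]
 [ 623. -264.    8.]
 [ 604. -412.    8.]
 [ 390. -384.    8.]
 [ 407. -237.    8.]]
```

>>> servo_tool(steps=[{"turn": [0, 0, 6.7], "linear": [0, 0, -5], "gripper": 85}, {"turn": [0, 0, 6.7], "linear": [0, 0, -5], "gripper": 85}, {"turn": [0, 0, 6.7], "linear": [0, 0, -5], "gripper": 85}, {"turn": [0, 0, 6.7], "linear": [0, 0, -5], "gripper": 85}, {"linear": [17, -34, 0]}, {"linear": [17, -34, 0]}, {"linear": [17, -34, 0]}, {"linear": [17, -34, 0]}, {"linear": [17, -34, 0]}, {"linear": [17, -34, 0]}, {"linear": [17, -34, 0]}, {"linear": [17, -34, 0]}])

```text
validation failed for argument at $.st...
```

>>> servo_tool(steps=[{"linear": [17, -34, 0]}, {"linear": [17, -34, 0]}, {"linear": [17, -34, 0]}, {"linear": [17, -34, 0]}, {"linear": [17, -34, 0]}, {"linear": [0, -10, 0]}, {"linear": [0, 0, 0]}, {"linear": [0, 0, 0]}])

```text
validation failed for argument at $.st...
```

Run:
```python
from h import *
T=pose(); snap('wrist','w1'); np.save('T1.npy',T); s=bot.observe(); print(s['tcp_pos'],s['tcp_rot'],s['joints'])
```

```text
[ 0.29294994 -0.57981431  0.23070202] [-3.14043722e+00  9.33296830e-05  4.67910579e-01] [ 1.00402113  0.39886366  0.04502194  1.53737075 -0.01867613  1.20693802
 -0.05070517]
```

View pics/w1.png

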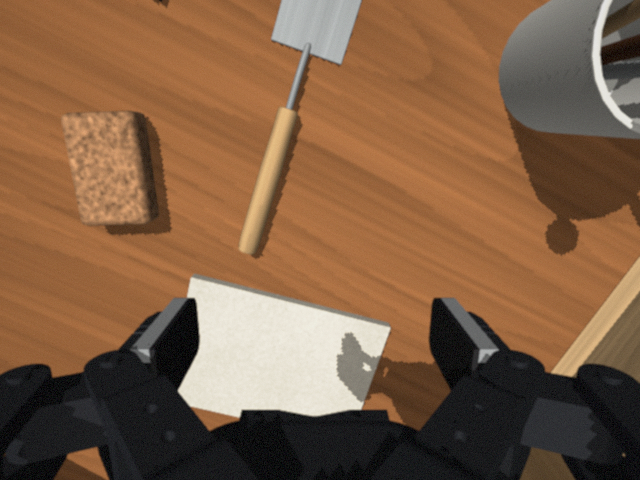

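The wrist view still shows the starting position, because the moves were refused. I'll resend them with every key in each row.

>>> servo_tool(steps=[{"turn": [0, 0, 6.7], "linear": [0, 0, -5], "gripper": 85}, {"turn": [0, 0, 6.7], "linear": [0, 0, -5], "gripper": 85}, {"turn": [0, 0, 6.7], "linear": [0, 0, -5], "gripper": 85}, {"turn": [0, 0, 6.7], "linear": [0, 0, -5], "gripper": 85}, {"turn": [0, 0, 0], "linear": [17, -34, 0], "gripper": 85}, {"turn": [0, 0, 0], "linear": [17, -34, 0], "gripper": 85}, {"turn": [0, 0, 0], "linear": [17, -34, 0], "gripper": 85}, {"turn": [0, 0, 0], "linear": [17, -34, 0], "gripper": 85}, {"turn": [0, 0, 0], "linear": [17, -34, 0], "gripper": 85}, {"turn": [0, 0, 0], "linear": [17, -34, 0], "gripper": 85}, {"turn": [0, 0, 0], "linear": [17, -34, 0], "gripper": 85}, {"turn": [0, 0, 0], "linear": [17, -34, 0], "gripper": 85}])

```text
time_s: 1.2
tcp_pos: [0.4295, -0.3063, 0.2514]
tcp_rot: [3.141, -0.0, -0.0]
ft_force: [1.0, 0.3, 0.5]
gripper_width: 0.0847
gripper_force: 0.0
```

>>> servo_tool(steps=[{"turn": [0, 0, 0], "linear": [17, -34, 0], "gripper": 85}, {"turn": [0, 0, 0], "linear": [17, -34, 0], "gripper": 85}, {"turn": [0, 0, 0], "linear": [17, -34, 0], "gripper": 85}, {"turn": [0, 0, 0], "linear": [17, -34, 0], "gripper": 85}, {"turn": [0, 0, 0], "linear": [17, -34, 0], "gripper": 85}, {"turn": [0, 0, 0], "linear": [0, -10, 0], "gripper": 85}, {"turn": [0, 0, 0], "linear": [0, 0, 0], "gripper": 85}, {"turn": [0, 0, 0], "linear": [0, 0, 0], "gripper": 85}])

```text
time_s: 1.87
tcp_pos: [0.5138, -0.1283, 0.2511]
tcp_rot: [3.141, 0.001, 0.001]
ft_force: [-0.3, -0.1, -1.0]
gripper_width: 0.0851
gripper_force: 0.0
```

Run:
```python
from h import *
T=pose(); snap('wrist','w2'); np.save('T2.npy',T); s=bot.observe(); print(s['time_s'],s['tcp_pos'],s['tcp_rot'],s['joints'])
```

```text
1.9167 [ 0.51345397 -0.12967548  0.25112509] [ 3.14037871e+00  7.02455278e-04 -1.30424662e-03] [ 0.31576589  0.17187371 -0.17050286  1.79250816  0.03279621  1.18036268
 -1.43687339]
```

View pics/w2.png

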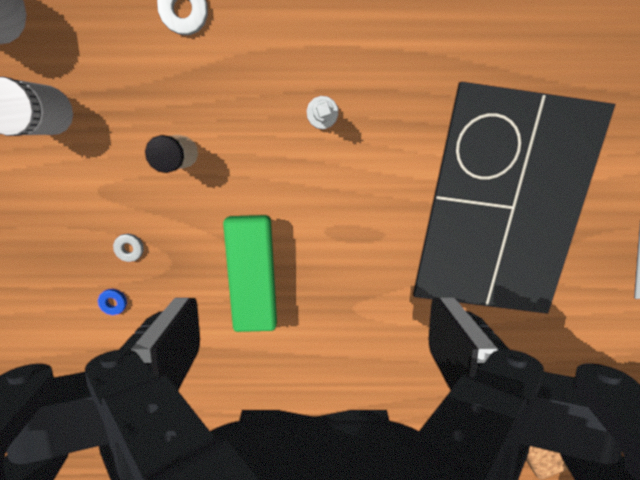

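Now I can see the wide washer (182,14), stud (321,113), narrow washer (128,248), brush (250,273), shaker cap (165,153), and the board with its circle at (488,146).

Run:
```python
from h import *
T=np.load('T2.npy')
n=['stud flange','stud tip','narrow','wide','canTop','b0','b1','b2','b3','circle','br0','br1','br2','br3','shaker']
P=[(321,113),(324,110),(128,248),(182,14),(14,106),(459,82),(614,103),(549,312),(414,296),(488,146),(226,216),(270,215),(275,330),(233,331),(165,153)]
z=[.01,.06,.008,.008,.058]+[.008]*5+[.04]*4+[.052]
w=world('wrist',P,z,T)
for a,b in zip(n,w): print(a,np.round(b*1e3,1)[:2])
b=w[5:9]; print('board',b.mean(0), [np.degrees(np.arctan2(*(q)[1::-1])) for q in (b[0]-b[3],b[1]-b[2])],'brush',w[10:14].mean(0),[np.degrees(np.arctan2(*(q)[1::-1])) for q in (w[10]-w[13],w[11]-w[12])])
```

```text
stud flange [ 596.8 -135.3]
stud tip [ 597.  -136.8]
narrow [462.3  65.1]
wide [680.9 -10.6]
canTop [599.7 118.6]
b0 [ 624.7 -264. ]
b1 [ 606.4 -412.7]
b2 [ 389.7 -386.6]
b3 [ 408.5 -237.3]
circle [ 566.6 -298.2]
br0 [503.5 -46.5]
br1 [504.5 -87.7]
br2 [385.1 -89.4]
br3 [383.9 -46.6]
shaker [5.617e+02 3.000e-01]
board [ 0.50729582 -0.32514385  0.008     ] [np.float64(-7.048311818778435), np.float64(-6.8718829519553655)] brush [ 0.44424697 -0.06753363  0.04      ] [np.float64(0.05686913022147395), np.float64(0.8166751360888413)]
```

>>> servo_tool(steps=[{"turn": [0, 0, 0], "linear": [23, -20, 22], "gripper": 85}, {"turn": [0, 0, 0], "linear": [23, -20, 22], "gripper": 85}, {"turn": [0, 0, 0], "linear": [23, -20, 22], "gripper": 85}, {"turn": [0, 0, 0], "linear": [23, -20, 22], "gripper": 85}, {"turn": [0, 0, 0], "linear": [23, -20, 22], "gripper": 85}, {"turn": [0, 0, 0], "linear": [23, -20, 22], "gripper": 85}, {"turn": [0, 0, 0], "linear": [0, 0, 0], "gripper": 60}, {"turn": [0, 0, 0], "linear": [0, 0, 0], "gripper": 60}, {"turn": [0, 0, 0], "linear": [0, 0, 0], "gripper": 60}])

```text
time_s: 2.67
tcp_pos: [0.6517, -0.0112, 0.1192]
tcp_rot: [3.14, 0.001, -0.003]
ft_force: [0.6, -1.3, 0.0]
gripper_width: 0.0599
gripper_force: 0.0
```

```bash
cat >> h.py <<'E'
def find(name,guess,z,dia,col='light',view=None):
    """Light-grey blob at world guess (xy, height z) in the wrist picture -> centre, size, and offset in tool mm."""
    T=pose(); im=eyes.snapshot('wrist')[:,:,::-1]
    cv2.imwrite('pics/'+name+'.png',im)
    c=eyes.camera_model('wrist'); p=np.linalg.inv(T@np.array(c['T_tool_cam']))@np.array([*guess,z,1])
    uv=np.array([c['fx']*p[0]/p[2]+c['cx'],c['fy']*p[1]/p[2]+c['cy']])
    h=cv2.cvtColor(im,cv2.COLOR_BGR2HSV); m=((h[...,1]<70)&(h[...,2]>95)).astype('uint8')
    m=cv2.morphologyEx(m,cv2.MORPH_OPEN,np.ones((3,3)))
    n,l,st,ce=cv2.connectedComponentsWithStats(m)
    i=1+np.argmin([np.hypot(*(ce[k]-uv)) if st[k,4]>150 else 1e9 for k in range(1,n)])
    (u,v),r=cv2.minEnclosingCircle(max(cv2.findContours((l==i).astype('uint8'),0,2)[0],key=cv2.contourArea))
    w=world('wrist',[(u,v),(u+r,v),(u-r,v)],z,T)
    print(name,'uv',np.round([u,v,r]),'exp',np.round(uv),'xy',np.round(w[0]*1e3,1),'dia',round(np.hypot(*(w[1]-w[2])[:2])*1e3,1),'want',dia,'tool d',np.round(T[:3,:3].T@(w[0]-T[:3,3])*1e3,1),'tcp',np.round(T[:3,3]*1e3,1))
E
python3 - <<'E'
from h import *
find('w3',(.685,-.01),.008,44)
E
```

```text
w3 uv [312. 180.  34.] exp [311. 183.] xy [687.5 -10.4   8. ] dia 44.4 want 44 tool d [ 35.8  -1.2 111.1] tcp [651.7 -11.2 119.2]
```

>>> servo_tool(newtons=40, steps=[{"turn": [0, 0, 0], "linear": [18, -0.5, 10], "gripper": 60}, {"turn": [0, 0, 0], "linear": [18, -0.5, 10], "gripper": 60}, {"turn": [0, 0, 0], "linear": [0, 0, 30], "gripper": 60}, {"turn": [0, 0, 0], "linear": [0, 0, 30], "gripper": 60}, {"turn": [0, 0, 0], "linear": [0, 0, 20], "gripper": 60}, {"turn": [0, 0, 0], "linear": [0, 0, 10], "gripper": 60}, {"turn": [0, 0, 0], "linear": [0, 0, 5], "gripper": 60}, {"turn": [0, 0, 0], "linear": [0, 0, 0], "gripper": 60}, {"turn": [0, 0, 0], "linear": [0, 0, 0], "gripper": 60}])

```text
time_s: 3.47
tcp_pos: [0.6892, -0.0079, 0.0062]
tcp_rot: [3.141, -0.003, -0.001]
ft_force: [0.3, 0.7, 0.3]
gripper_width: 0.06
gripper_force: 0.0
```

>>> servo_tool(steps=[{"turn": [0, 0, 0], "linear": [0, 0, 0], "gripper": 35}, {"turn": [0, 0, 0], "linear": [0, 0, 0], "gripper": 35}, {"turn": [0, 0, 0], "linear": [0, 0, 0], "gripper": 35}, {"turn": [0, 0, 0], "linear": [0, 0, 0], "gripper": 35}, {"turn": [0, 0, 0], "linear": [0, 0, 0], "gripper": 35}])

```text
time_s: 3.88
tcp_pos: [0.6901, -0.0084, 0.0072]
tcp_rot: [3.14, -0.004, -0.0]
ft_force: [-0.8, -1.7, 6.5]
gripper_width: 0.035
gripper_force: 3.1
```

>>> servo_tool(steps=[{"turn": [0, 0, 0], "linear": [0, 0, 0], "gripper": 52}, {"turn": [0, 0, 0], "linear": [0, 0, 0], "gripper": 52}, {"turn": [0, 0, 0], "linear": [0, 0, 0], "gripper": 52}, {"turn": [0, 0, 0], "linear": [0, 0, 4], "gripper": 52}, {"turn": [0, 0, 0], "linear": [0, 0, 0], "gripper": 52}, {"turn": [0, 0, 0], "linear": [0, 0, 0], "gripper": 52}])

```text
time_s: 4.38
tcp_pos: [0.6875, -0.007, -0.0004]
tcp_rot: [3.142, 0.001, 0.0]
ft_force: [0.1, 0.1, 0.0]
gripper_width: 0.0518
gripper_force: 0.0
```

>>> servo_tool(steps=[{"turn": [0, 0, 0], "linear": [0, 0, 2], "gripper": 52}, {"turn": [0, 0, 0], "linear": [0, 0, 0], "gripper": 52}, {"turn": [0, 0, 0], "linear": [0, 0, 0], "gripper": 52}])

```text
time_s: 4.63
tcp_pos: [0.6879, -0.0071, -0.002]
tcp_rot: [3.142, 0.0, 0.0]
ft_force: [1.0, 0.3, -0.2]
gripper_width: 0.052
gripper_force: 0.0
```

>>> servo_tool(steps=[{"turn": [0, 0, 0], "linear": [0, 0, 2], "gripper": 52}, {"turn": [0, 0, 0], "linear": [0, 0, 0], "gripper": 52}, {"turn": [0, 0, 0], "linear": [0, 0, 0], "gripper": 52}])

```text
time_s: 4.88
tcp_pos: [0.6885, -0.0071, -0.0032]
tcp_rot: [3.142, -0.001, 0.0]
ft_force: [-0.6, -0.8, 3.3]
gripper_width: 0.0519
gripper_force: 1.4
```

>>> servo_tool(steps=[{"turn": [0, 0, 0], "linear": [0, 1.5, -2.5], "gripper": 52}, {"turn": [0, 0, 0], "linear": [0, 1.5, 0], "gripper": 52}, {"turn": [0, 0, 0], "linear": [0, 0, 0], "gripper": 30}, {"turn": [0, 0, 0], "linear": [0, 0, 0], "gripper": 30}, {"turn": [0, 0, 0], "linear": [0, 0, 0], "gripper": 30}, {"turn": [0, 0, 0], "linear": [0, 0, 0], "gripper": 30}, {"turn": [0, 0, 0], "linear": [0, 0, 0], "gripper": 30}])

```text
time_s: 5.47
tcp_pos: [0.6883, -0.0108, -0.0006]
tcp_rot: [3.141, -0.0, -0.0]
ft_force: [-2.1, 0.2, 5.9]
gripper_width: 0.0417
gripper_force: 40.0
```

>>> servo_tool(steps=[{"turn": [0, 0, 0], "linear": [0, 0, -10], "gripper": 30}, {"turn": [0, 0, 0], "linear": [0, 0, -20], "gripper": 30}, {"turn": [0, 0, 0], "linear": [0, 0, -35], "gripper": 30}, {"turn": [0, 0, 0], "linear": [0, 0, -35], "gripper": 30}, {"turn": [0, 0, 0], "linear": [0, 0, -30], "gripper": 30}, {"turn": [0, 0, 0], "linear": [-16, -30, 0], "gripper": 30}, {"turn": [0, 0, 0], "linear": [-16, -30, 0], "gripper": 30}, {"turn": [0, 0, 0], "linear": [-16, -30, 0], "gripper": 30}, {"turn": [0, 0, 0], "linear": [-16, -30, 0], "gripper": 30}, {"turn": [0, 0, 0], "linear": [-16, -30, 0], "gripper": 30}, {"turn": [0, 0, 0], "linear": [-16, -30, 0], "gripper": 30}, {"turn": [0, 0, 0], "linear": [0, 0, 0], "gripper": 30}])

```text
time_s: 6.47
tcp_pos: [0.587, 0.1801, 0.129]
tcp_rot: [-3.135, 0.003, 0.012]
ft_force: [-0.6, 0.9, -0.6]
gripper_width: 0.0415
gripper_force: 40.7
```

Run:
```python
from h import *
T=pose(); snap('wrist','w4'); np.save('T4.npy',T); s=bot.observe(); print(s['tcp_pos'],s['gripper_width'],s['joints'])
```

```text
[0.58910704 0.17604563 0.1289842 ] 0.041391095389758006 [-0.14984504  0.43850276 -0.27209338  1.72619567  0.13237595  0.99531241
 -2.031184  ]
```

View pics/w4.png

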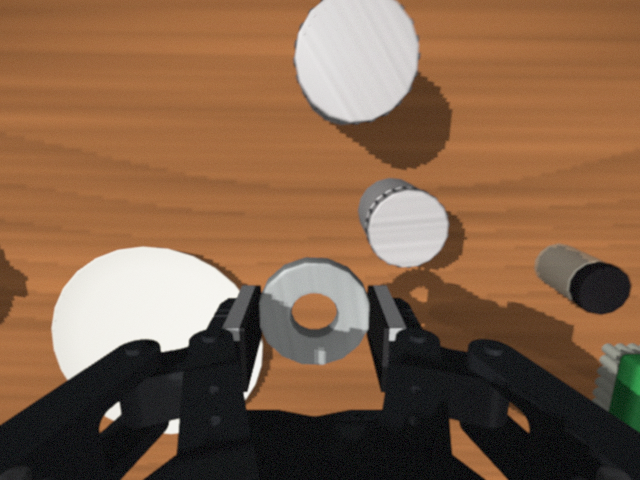

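Washer held level at (314,312). The canister cap is at (406,228), the large one at (357,58), and the saucer is at lower left.

Run:
```python
from h import *
T=np.load('T4.npy'); z=T[2,3]
w=world('wrist',[(314,312),(263,312),(365,312)],z+.0086,T); print('washer tool d',(T[:3,:3].T@(w[0]-T[:3,3])*1e3),w[1]-w[2])
print(world('wrist',[(406,228),(357,58)],[.058,.078],T))
im=cv2.imread('pics/w4.png');h=cv2.cvtColor(im,cv2.COLOR_BGR2HSV)
m=((h[...,1]<40)&(h[...,2]>200)).astype('uint8');n,l,st,c=cv2.connectedComponentsWithStats(m)
k=max(cv2.findContours((l==l[320,140]).astype('uint8'),0,1)[0],key=len)[:,0,:]
k=k[(k[:,1]<395)&((k[:,0]<150)|(k[:,1]<305))&(k[:,0]<232)]
w=world('wrist',k.astype(float),.011,T)[:,:2]
A=np.c_[2*w,np.ones(len(w))];s=np.linalg.lstsq(A,(w**2).sum(1),rcond=None)[0];print('saucer',s[:2],np.sqrt(s[2]+s[0]**2+s[1]**2),len(k))
```

```text
washer tool d [-0.19333321  0.08124702 -8.60010992] [-0.0006025   0.03898661  0.        ]
[[0.60066569 0.12805879 0.058     ]
 [0.68610945 0.16168322 0.078     ]]
saucer [0.51502805 0.3104864 ] 0.060443264719379115 357
```

>>> servo_tool(steps=[{"turn": [0, 0, 0], "linear": [-19, -24.6, 0], "gripper": 30}, {"turn": [0, 0, 0], "linear": [-19, -24.6, 0], "gripper": 30}, {"turn": [0, 0, 0], "linear": [-19, -24.6, 0], "gripper": 30}, {"turn": [0, 0, 0], "linear": [-19, -24.6, 0], "gripper": 30}, {"turn": [0, 0, 0], "linear": [-19, -24.6, 0], "gripper": 30}, {"turn": [0, 0, 0], "linear": [0, 0, 25], "gripper": 30}, {"turn": [0, 0, 0], "linear": [0, 0, 25], "gripper": 30}, {"turn": [0, 0, 0], "linear": [0, 0, 25], "gripper": 30}, {"turn": [0, 0, 0], "linear": [0, 0, 20], "gripper": 30}, {"turn": [0, 0, 0], "linear": [0, 0, 10], "gripper": 30}, {"turn": [0, 0, 0], "linear": [0, 0, 0], "gripper": 30}, {"turn": [0, 0, 0], "linear": [0, 0, 0], "gripper": 30}])

```text
time_s: 7.52
tcp_pos: [0.4975, 0.2924, 0.0239]
tcp_rot: [3.141, 0.0, -0.001]
ft_force: [1.2, 0.6, -0.5]
gripper_width: 0.0412
gripper_force: 40.7
```

Run:
```python
from h import *
print(np.round(pose(),4))
```

```text
[[ 1.000e+00 -7.000e-04 -0.000e+00  4.975e-01]
 [-7.000e-04 -1.000e+00 -3.000e-04  2.924e-01]
 [-0.000e+00  3.000e-04 -1.000e+00  2.390e-02]
 [ 0.000e+00  0.000e+00  0.000e+00  1.000e+00]]
```

>>> servo_tool(steps=[{"turn": [0, 0, 0], "linear": [-3, -6, 6], "gripper": 30}, {"turn": [0, 0, 0], "linear": [0, 0, 7], "gripper": 30}, {"turn": [0, 0, 0], "linear": [0, 0, 4], "gripper": 30}, {"turn": [0, 0, 0], "linear": [0, 0, 0], "gripper": 30}, {"turn": [0, 0, 0], "linear": [0, 0, 0], "gripper": 30}])

```text
time_s: 7.93
tcp_pos: [0.494, 0.2987, 0.0067]
tcp_rot: [3.141, 0.0, 0.0]
ft_force: [0.4, -0.2, -0.5]
gripper_width: 0.0415
gripper_force: 40.7
```

>>> servo_tool(steps=[{"turn": [0, 0, 0], "linear": [0, 0, 0], "gripper": 56}, {"turn": [0, 0, 0], "linear": [0, 0, 0], "gripper": 56}, {"turn": [0, 0, 0], "linear": [0, 0, 0], "gripper": 56}, {"turn": [0, 0, 0], "linear": [0, 0, 0], "gripper": 56}, {"turn": [0, 0, 0], "linear": [0, 0, -20], "gripper": 56}, {"turn": [0, 0, 0], "linear": [0, 0, -40], "gripper": 56}, {"turn": [0, 0, 0], "linear": [0, 0, -40], "gripper": 85}, {"turn": [0, 0, 0], "linear": [0, 0, -40], "gripper": 85}, {"turn": [0, 0, 0], "linear": [-20, 0, -30], "gripper": 85}, {"turn": [0, 0, 0], "linear": [-20, 0, 0], "gripper": 85}, {"turn": [0, 0, 0], "linear": [0, 0, 0], "gripper": 85}, {"turn": [0, 0, 0], "linear": [0, 0, 0], "gripper": 85}])

```text
time_s: 8.93
tcp_pos: [0.4534, 0.299, 0.1774]
tcp_rot: [-3.142, -0.001, 0.002]
ft_force: [1.1, 0.0, -0.6]
gripper_width: 0.0852
gripper_force: 0.0
```

Run:
```python
from h import *
T=pose(); np.save('T5.npy',T); snap('wrist','w5'); print(T[:3,3])
```

```text
[0.45342852 0.29900784 0.17741564]
```

View pics/w5.png

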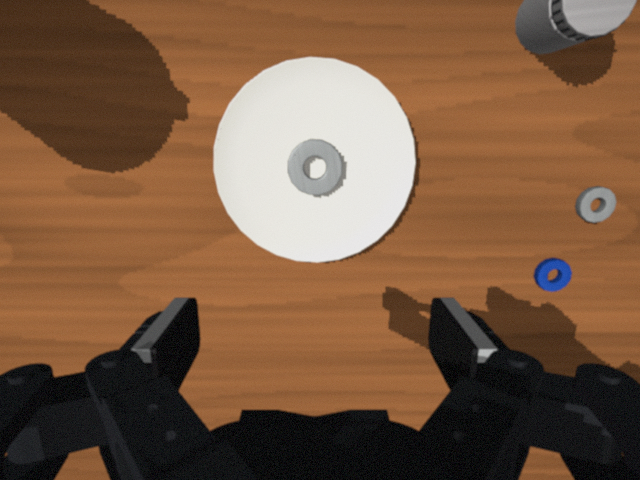

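The washer lies at (315,167) on the saucer, whose centre is (314,159), so it is about 6 mm off, within tolerance. The narrow washer is at (596,204).

Run:
```python
from h import *
print(np.round(world('wrist',[(315,167),(314.5,159.5),(596,204)],[.014,.011,.008],np.load('T5.npy'))*1e3,1))
```

```text
[[493.1 298.1  14. ]
 [498.6 298.5  11. ]
 [463.1  67.6   8. ]]
```

>>> servo_tool(steps=[{"turn": [0, 0, 0], "linear": [-3, 33, 10], "gripper": 40}, {"turn": [0, 0, 0], "linear": [-3, 33, 10], "gripper": 40}, {"turn": [0, 0, 0], "linear": [-3, 33, 10], "gripper": 40}, {"turn": [0, 0, 0], "linear": [-3, 33, 10], "gripper": 40}, {"turn": [0, 0, 0], "linear": [-3, 33, 10], "gripper": 40}, {"turn": [0, 0, 0], "linear": [-3, 33, 10], "gripper": 40}, {"turn": [0, 0, 0], "linear": [-2, 33, 10], "gripper": 40}, {"turn": [0, 0, 0], "linear": [0, 0, 0], "gripper": 40}, {"turn": [0, 0, 0], "linear": [0, 0, 0], "gripper": 40}, {"turn": [0, 0, 0], "linear": [0, 0, 0], "gripper": 40}])

```text
time_s: 9.82
tcp_pos: [0.4346, 0.0679, 0.1064]
tcp_rot: [-3.141, 0.0, -0.001]
ft_force: [1.0, 0.9, 0.2]
gripper_width: 0.0402
gripper_force: 0.0
```

Run:
```python
from h import *
find('w6',(.463,.067),.008,30)
```

```text
w6 uv [316. 194.  24.] exp [315. 194.] xy [462.9  66.8   8. ] dia 30.2 want 30 tool d [28.4  1.1 98.4] tcp [434.6  67.9 106.4]
```

>>> servo_tool(steps=[{"turn": [0, 0, 0], "linear": [28.5, 1, 15], "gripper": 40}, {"turn": [0, 0, 0], "linear": [0, 0, 30], "gripper": 40}, {"turn": [0, 0, 0], "linear": [0, 0, 30], "gripper": 40}, {"turn": [0, 0, 0], "linear": [0, 0, 20], "gripper": 40}, {"turn": [0, 0, 0], "linear": [0, 0, 8], "gripper": 40}, {"turn": [0, 0, 0], "linear": [0, 0, 3], "gripper": 40}, {"turn": [0, 0, 0], "linear": [0, 0, 0], "gripper": 40}, {"turn": [0, 0, 0], "linear": [0, 0, 0], "gripper": 40}])

```text
time_s: 10.53
tcp_pos: [0.4638, 0.0676, 0.0018]
tcp_rot: [-3.141, -0.002, 0.001]
ft_force: [-0.7, -0.2, 0.5]
gripper_width: 0.0401
gripper_force: 0.0
```

>>> servo_tool(steps=[{"turn": [0, 0, 0], "linear": [0, 0, 0], "gripper": 20}, {"turn": [0, 0, 0], "linear": [0, 0, 0], "gripper": 20}, {"turn": [0, 0, 0], "linear": [0, 0, 0], "gripper": 20}, {"turn": [0, 0, 0], "linear": [0, 0, 0], "gripper": 20}, {"turn": [0, 0, 0], "linear": [0, 0, 0], "gripper": 20}])

```text
time_s: 10.95
tcp_pos: [0.464, 0.0673, 0.0023]
tcp_rot: [-3.141, -0.003, 0.0]
ft_force: [-0.8, 0.1, 6.8]
gripper_width: 0.027
gripper_force: 39.5
```

>>> servo_tool(steps=[{"turn": [0, 0, 0], "linear": [0, 0, -15], "gripper": 20}, {"turn": [0, 0, 0], "linear": [0, 0, -30], "gripper": 20}, {"turn": [0, 0, 0], "linear": [0, 0, -35], "gripper": 20}, {"turn": [0, 0, 0], "linear": [0, 20, -30], "gripper": 20}, {"turn": [0, 0, 0], "linear": [-1, 35, 0], "gripper": 20}, {"turn": [0, 0, 0], "linear": [-1, 35, 0], "gripper": 20}, {"turn": [0, 0, 0], "linear": [-1, 35, 0], "gripper": 20}, {"turn": [0, 0, 0], "linear": [-1, 35, 0], "gripper": 20}, {"turn": [0, 0, 0], "linear": [-1, 35, 0], "gripper": 20}, {"turn": [0, 0, 0], "linear": [-1, 35, 0], "gripper": 20}, {"turn": [0, 0, 0], "linear": [-1, 35, 0], "gripper": 20}, {"turn": [0, 0, 0], "linear": [0, 35, 0], "gripper": 20}])

```text
time_s: 11.95
tcp_pos: [0.4552, -0.235, 0.1115]
tcp_rot: [3.141, -0.001, -0.0]
ft_force: [0.7, 0.3, -0.4]
gripper_width: 0.027
gripper_force: 39.6
```

>>> servo_tool(steps=[{"turn": [0, 0, 0], "linear": [0, 35, 0], "gripper": 20}, {"turn": [0, 0, 0], "linear": [0, 15, 10], "gripper": 20}, {"turn": [0, 0, 0], "linear": [0, 0, 25], "gripper": 20}, {"turn": [0, 0, 0], "linear": [0, 0, 25], "gripper": 20}, {"turn": [0, 0, 0], "linear": [0, 0, 20], "gripper": 20}, {"turn": [0, 0, 0], "linear": [0, 0, 0], "gripper": 20}, {"turn": [0, 0, 0], "linear": [0, 0, 0], "gripper": 20}])

```text
time_s: 12.53
tcp_pos: [0.455, -0.2829, 0.0306]
tcp_rot: [-3.141, 0.001, 0.0]
ft_force: [-0.1, -0.2, -0.7]
gripper_width: 0.0268
gripper_force: 39.6
```

>>> servo_tool(steps=[{"turn": [0, 0, 0], "linear": [2, 0, 12], "gripper": 20}, {"turn": [0, 0, 0], "linear": [0, 0, 5], "gripper": 20}, {"turn": [0, 0, 0], "linear": [0, 0, 2.5], "gripper": 20}, {"turn": [0, 0, 0], "linear": [0, 0, 0], "gripper": 20}, {"turn": [0, 0, 0], "linear": [0, 0, 0], "gripper": 20}, {"turn": [0, 0, 0], "linear": [0, 0, 0], "gripper": 45}, {"turn": [0, 0, 0], "linear": [0, 0, 0], "gripper": 45}, {"turn": [0, 0, 0], "linear": [0, 0, 0], "gripper": 45}, {"turn": [0, 0, 0], "linear": [0, 0, -20], "gripper": 45}, {"turn": [0, 0, 0], "linear": [0, 0, -40], "gripper": 45}, {"turn": [0, 0, 0], "linear": [0, 0, -40], "gripper": 45}, {"turn": [0, 0, 0], "linear": [0, 0, -40], "gripper": 45}])

```text
time_s: 13.53
tcp_pos: [0.4571, -0.2829, 0.1528]
tcp_rot: [-3.141, 0.001, 0.0]
ft_force: [0.3, 0.5, -0.3]
gripper_width: 0.0452
gripper_force: 0.0
```

>>> servo_tool(steps=[{"turn": [0, 0, 0], "linear": [22, -29, 0], "gripper": 45}, {"turn": [0, 0, 0], "linear": [22, -29, 0], "gripper": 45}, {"turn": [0, 0, 0], "linear": [22, -29, 0], "gripper": 45}, {"turn": [0, 0, 0], "linear": [22, -29, 0], "gripper": 45}, {"turn": [0, 0, 0], "linear": [22, -29, 0], "gripper": 45}, {"turn": [0, 0, 0], "linear": [0, 0, 0], "gripper": 45}, {"turn": [0, 0, 0], "linear": [0, 0, 0], "gripper": 45}])

```text
time_s: 14.12
tcp_pos: [0.5689, -0.1351, 0.1514]
tcp_rot: [-3.141, -0.001, 0.006]
ft_force: [-1.5, -0.8, -1.2]
gripper_width: 0.0449
gripper_force: 0.0
```

Run:
```python
from h import *
find('w7',(.597,-.137),.06,10)
```

```text
w7 uv [316. 185.  21.] exp [317. 196.] xy [ 604.2 -136.3   60. ] dia 25.4 want 10 tool d [35.2  1.5 91.4] tcp [ 568.9 -135.1  151.4]
```

View pics/w7.png

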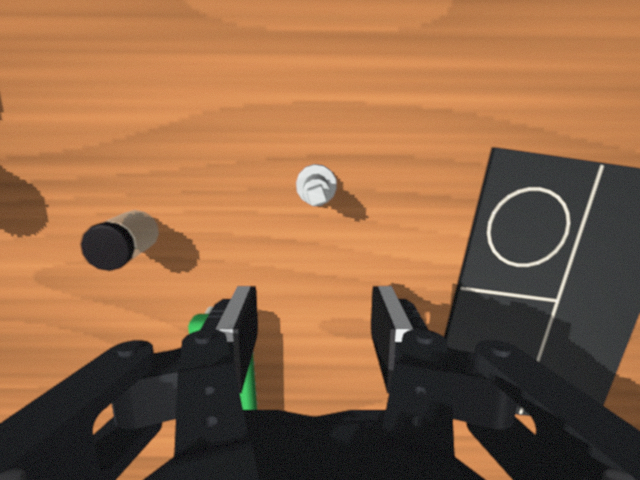

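>>> servo_tool(steps=[{"turn": [0, 0, 0], "linear": [28.5, 1.5, 0], "gripper": 45}, {"turn": [0, 0, 0], "linear": [0, 0, 35], "gripper": 45}, {"turn": [0, 0, 0], "linear": [0, 0, 35], "gripper": 45}, {"turn": [0, 0, 0], "linear": [0, 0, 35], "gripper": 45}, {"turn": [0, 0, 0], "linear": [0, 0, 20], "gripper": 45}, {"turn": [0, 0, 0], "linear": [0, 0, 10], "gripper": 45}, {"turn": [0, 0, 0], "linear": [0, 0, 0], "gripper": 45}, {"turn": [0, 0, 0], "linear": [0, 0, 0], "gripper": 45}])

```text
time_s: 14.83
tcp_pos: [0.5962, -0.141, 0.0169]
tcp_rot: [3.141, -0.001, -0.002]
ft_force: [-0.6, -0.7, 0.2]
gripper_width: 0.0455
gripper_force: 0.0
```

>>> servo_tool(steps=[{"turn": [0, 0, 0], "linear": [0, 0, 0], "gripper": 10}, {"turn": [0, 0, 0], "linear": [0, 0, 0], "gripper": 10}, {"turn": [0, 0, 0], "linear": [0, 0, 0], "gripper": 10}, {"turn": [0, 0, 0], "linear": [0, 0, 0], "gripper": 10}, {"turn": [0, 0, 0], "linear": [0, 0, 0], "gripper": 10}, {"turn": [0, 0, 0], "linear": [0, 0, 0], "gripper": 10}])

```text
time_s: 15.33
tcp_pos: [0.5978, -0.14, 0.0185]
tcp_rot: [3.141, -0.004, 0.0]
ft_force: [-0.3, 0.7, 6.8]
gripper_width: 0.0166
gripper_force: 39.2
```

>>> servo_tool(steps=[{"turn": [0, 0, 0], "linear": [0, 0, -15], "gripper": 10}, {"turn": [0, 0, 0], "linear": [0, 0, -30], "gripper": 10}, {"turn": [0, 0, 0], "linear": [0, 0, -35], "gripper": 10}, {"turn": [0, 0, 0], "linear": [0, 0, -30], "gripper": 10}, {"turn": [0, 0, 0], "linear": [-8.7, -36.5, 0], "gripper": 10}, {"turn": [0, 0, 0], "linear": [-8.7, -36.5, 0], "gripper": 10}, {"turn": [0, 0, 0], "linear": [-8.7, -36.5, 0], "gripper": 10}, {"turn": [0, 0, 0], "linear": [-8.7, -36.5, 0], "gripper": 10}, {"turn": [0, 0, 0], "linear": [-8.7, -36.5, 0], "gripper": 10}, {"turn": [0, 0, 0], "linear": [-8.7, -36.5, 0], "gripper": 10}, {"turn": [0, 0, 0], "linear": [-8.7, -36.5, 0], "gripper": 10}, {"turn": [0, 0, 0], "linear": [-8.7, -36.5, 0], "gripper": 10}])

```text
time_s: 16.33
tcp_pos: [0.5257, 0.1538, 0.1268]
tcp_rot: [3.141, -0.001, 0.0]
ft_force: [0.7, -0.2, -1.5]
gripper_width: 0.0166
gripper_force: 39.2
```

>>> servo_tool(steps=[{"turn": [0, 0, 0], "linear": [-8.7, -36.5, 0], "gripper": 10}, {"turn": [0, 0, 0], "linear": [-8.7, -36.5, 0], "gripper": 10}, {"turn": [0, 0, 0], "linear": [-8.7, -36.5, 0], "gripper": 10}, {"turn": [0, 0, 0], "linear": [-8.7, -36.5, 0], "gripper": 10}, {"turn": [0, 0, 0], "linear": [0, 0, 15], "gripper": 10}, {"turn": [0, 0, 0], "linear": [0, 0, 15], "gripper": 10}, {"turn": [0, 0, 0], "linear": [0, 0, 15], "gripper": 10}, {"turn": [0, 0, 0], "linear": [0, 0, 0], "gripper": 10}, {"turn": [0, 0, 0], "linear": [0, 0, 0], "gripper": 10}, {"turn": [0, 0, 0], "linear": [0, 0, 0], "gripper": 10}])

```text
time_s: 17.17
tcp_pos: [0.4922, 0.2985, 0.0822]
tcp_rot: [-3.141, -0.001, -0.0]
ft_force: [0.1, -0.1, -1.0]
gripper_width: 0.0168
gripper_force: 39.3
```

Run:
```python
from h import *
T=pose(); np.save('T8.npy',T); snap('wrist','w8'); print(T[:3,3])
```

```text
[0.49221243 0.29847034 0.08216999]
```

View pics/w8.png

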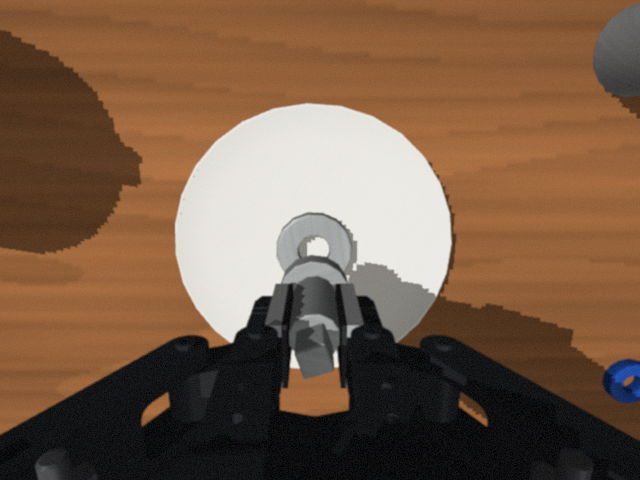

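The stud is held above the washer: flange from columns 280 to 350 with its top edge at row 256. The washer centre is about (314.5,249.5).

Run:
```python
from h import *
T=np.load('T8.npy')
print(np.round(world('wrist',[(314.5,249.5),(314.5,212),(314.5,256),(280,280),(350,280)],[.014,.014,.065,.07,.07],T)*1e3,1))
```

```text
[[493.5 298.1  14. ]
 [515.3 298.1  14. ]
 [506.1 298.1  65. ]
 [496.9 313.   70. ]
 [496.9 282.9  70. ]]
```

>>> servo_tool(steps=[{"turn": [0, 0, 0], "linear": [2, 0, 15], "gripper": 10}, {"turn": [0, 0, 0], "linear": [0, 0, 15], "gripper": 10}, {"turn": [0, 0, 0], "linear": [0, 0, 10], "gripper": 10}, {"turn": [0, 0, 0], "linear": [0, 0, 5], "gripper": 10}, {"turn": [0, 0, 0], "linear": [0, 0, 3], "gripper": 10}, {"turn": [0, 0, 0], "linear": [0, 0, 1], "gripper": 10}, {"turn": [0, 0, 0], "linear": [0, 0, 0], "gripper": 10}, {"turn": [0, 0, 0], "linear": [0, 0, 0], "gripper": 10}])

```text
time_s: 17.88
tcp_pos: [0.4942, 0.2988, 0.0329]
tcp_rot: [-3.141, -0.001, 0.0]
ft_force: [0.5, 0.9, -1.4]
gripper_width: 0.0165
gripper_force: 39.3
```

>>> servo_tool(steps=[{"turn": [0, 0, 0], "linear": [0, 0, 1], "gripper": 10}, {"turn": [0, 0, 0], "linear": [0, 0, 0], "gripper": 10}, {"turn": [0, 0, 0], "linear": [0, 0, 0], "gripper": 10}])

```text
time_s: 18.13
tcp_pos: [0.4943, 0.2988, 0.0325]
tcp_rot: [-3.141, -0.002, 0.0]
ft_force: [-1.9, -1.2, 6.0]
gripper_width: 0.0167
gripper_force: 39.8
```

>>> servo_tool(steps=[{"turn": [0, 0, 0], "linear": [0, 0, 0], "gripper": 40}, {"turn": [0, 0, 0], "linear": [0, 0, 0], "gripper": 40}, {"turn": [0, 0, 0], "linear": [0, 0, 0], "gripper": 40}, {"turn": [0, 0, 0], "linear": [0, 0, 0], "gripper": 40}, {"turn": [0, 0, 0], "linear": [0, 0, -15], "gripper": 40}, {"turn": [0, 0, 0], "linear": [0, 0, -35], "gripper": 40}, {"turn": [0, 0, 0], "linear": [0, 0, -35], "gripper": 40}, {"turn": [0, 0, 0], "linear": [0, 0, -35], "gripper": 66}, {"turn": [0, 0, 0], "linear": [15, 34, 0], "gripper": 66}, {"turn": [0, 0, 0], "linear": [15, 34, 0], "gripper": 66}, {"turn": [0, 0, 0], "linear": [15, 34, 0], "gripper": 66}, {"turn": [0, 0, 0], "linear": [15, 34, 0], "gripper": 66}])

```text
time_s: 19.13
tcp_pos: [0.5541, 0.1609, 0.1516]
tcp_rot: [3.142, -0.001, 0.001]
ft_force: [0.6, -0.5, 0.9]
gripper_width: 0.066
gripper_force: 0.0
```

>>> servo_tool(steps=[{"turn": [0, 0, 0], "linear": [15, 34, 0], "gripper": 66}, {"turn": [0, 0, 0], "linear": [0, 0, 0], "gripper": 66}, {"turn": [0, 0, 0], "linear": [0, 0, 0], "gripper": 66}, {"turn": [0, 0, 0], "linear": [0, 0, 0], "gripper": 66}])

```text
time_s: 19.47
tcp_pos: [0.5683, 0.1289, 0.1511]
tcp_rot: [-3.141, 0.001, -0.0]
ft_force: [-1.3, 0.3, -0.1]
gripper_width: 0.0655
gripper_force: 0.0
```

Run:
```python
from h import *
snap('side','s9'); find('w9',(.600,.128),.058,46)
im=cv2.imread('pics/s9.png'); im2=cv2.imread('pics/w9.png')
cv2.imwrite('pics/c9.png',np.hstack([cv2.resize(im[110:260,190:390],(400,300)),cv2.resize(im2,(400,300))]))
```

```text
w9 uv [318. 188.  39.] exp [317. 189.] xy [601.1 127.3  58. ] dia 47.6 want 46 tool d [33.1  2.8 93.1] tcp [568.1 129.9 151.1]
```

View pics/c9.png

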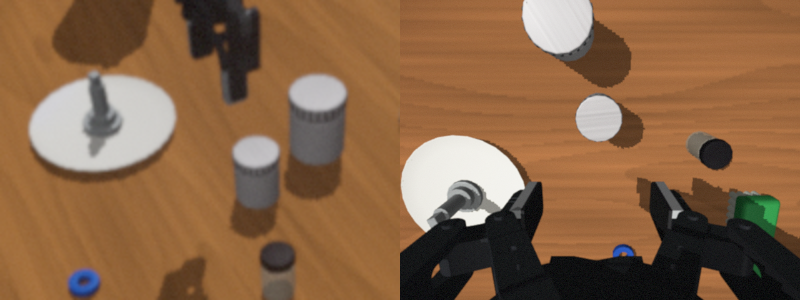

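The stud stands upright on the washer, and the canister is in view and confirmed.

>>> servo_tool(steps=[{"turn": [0, 0, 0], "linear": [33, 2.5, 5], "gripper": 66}, {"turn": [0, 0, 0], "linear": [0, 0, 0], "gripper": 66}, {"turn": [0, 0, 0], "linear": [0, 0, 35], "gripper": 66}, {"turn": [0, 0, 0], "linear": [0, 0, 35], "gripper": 66}, {"turn": [0, 0, 0], "linear": [0, 0, 35], "gripper": 66}, {"turn": [0, 0, 0], "linear": [0, 0, 20], "gripper": 66}, {"turn": [0, 0, 0], "linear": [0, 0, 13], "gripper": 66}, {"turn": [0, 0, 0], "linear": [0, 0, 0], "gripper": 66}, {"turn": [0, 0, 0], "linear": [0, 0, 0], "gripper": 66}])

```text
time_s: 20.32
tcp_pos: [0.6017, 0.1269, 0.0085]
tcp_rot: [-3.141, -0.0, 0.002]
ft_force: [0.4, -1.2, 0.5]
gripper_width: 0.0659
gripper_force: 0.0
```

>>> servo_tool(steps=[{"turn": [0, 0, 0], "linear": [0, 0, 0], "gripper": 35}, {"turn": [0, 0, 0], "linear": [0, 0, 0], "gripper": 35}, {"turn": [0, 0, 0], "linear": [0, 0, 0], "gripper": 35}, {"turn": [0, 0, 0], "linear": [0, 0, 0], "gripper": 35}, {"turn": [0, 0, 0], "linear": [0, 0, 0], "gripper": 35}, {"turn": [0, 0, 0], "linear": [0, 0, 0], "gripper": 35}])

```text
time_s: 20.82
tcp_pos: [0.6035, 0.1266, 0.0105]
tcp_rot: [-3.14, -0.004, 0.0]
ft_force: [0.7, 0.5, 6.2]
gripper_width: 0.045
gripper_force: 41.2
```

>>> servo_tool(steps=[{"turn": [0, 0, 0], "linear": [0, 0, -15], "gripper": 35}, {"turn": [0, 0, 0], "linear": [0, 0, -30], "gripper": 35}, {"turn": [0, 0, 0], "linear": [0, 0, -35], "gripper": 35}, {"turn": [0, 0, 0], "linear": [0, 0, -30], "gripper": 35}, {"turn": [0, 0, 0], "linear": [-3, 35.4, 0], "gripper": 35}, {"turn": [0, 0, 0], "linear": [-3, 35.4, 0], "gripper": 35}, {"turn": [0, 0, 0], "linear": [-3, 35.4, 0], "gripper": 35}, {"turn": [0, 0, 0], "linear": [-3, 35.4, 0], "gripper": 35}, {"turn": [0, 0, 0], "linear": [-3, 35.4, 0], "gripper": 35}, {"turn": [0, 0, 0], "linear": [-3, 35.4, 0], "gripper": 35}, {"turn": [0, 0, 0], "linear": [-3, 35.4, 0], "gripper": 35}, {"turn": [0, 0, 0], "linear": [-3, 35.4, 0], "gripper": 35}])

```text
time_s: 21.82
tcp_pos: [0.5771, -0.1592, 0.1187]
tcp_rot: [3.141, -0.0, 0.0]
ft_force: [1.0, -0.7, -0.8]
gripper_width: 0.0448
gripper_force: 41.1
```

>>> servo_tool(steps=[{"turn": [0, 0, 0], "linear": [-3, 35.4, 0], "gripper": 35}, {"turn": [0, 0, 0], "linear": [-3, 35.4, 0], "gripper": 35}, {"turn": [0, 0, 0], "linear": [-3, 35.4, 0], "gripper": 35}, {"turn": [0, 0, 0], "linear": [-3, 35.4, 0], "gripper": 35}, {"turn": [0, 0, 7], "linear": [0, 0, 20], "gripper": 35}, {"turn": [0, 0, 0], "linear": [0, 0, 25], "gripper": 35}, {"turn": [0, 0, 0], "linear": [0, 0, 25], "gripper": 35}, {"turn": [0, 0, 0], "linear": [0, 0, 10], "gripper": 35}, {"turn": [0, 0, 0], "linear": [0, 0, 0], "gripper": 35}, {"turn": [0, 0, 0], "linear": [0, 0, 0], "gripper": 35}, {"turn": [0, 0, 0], "linear": [0, 0, 0], "gripper": 35}])

```text
time_s: 22.73
tcp_pos: [0.567, -0.2994, 0.04]
tcp_rot: [3.141, -0.003, -0.122]
ft_force: [-0.1, -0.1, -0.4]
gripper_width: 0.0449
gripper_force: 41.2
```

>>> servo_tool(steps=[{"turn": [0, 0, 0], "linear": [0, 0, 12], "gripper": 35}, {"turn": [0, 0, 0], "linear": [0, 0, 7], "gripper": 35}, {"turn": [0, 0, 0], "linear": [0, 0, 2.5], "gripper": 35}, {"turn": [0, 0, 0], "linear": [0, 0, 1], "gripper": 35}, {"turn": [0, 0, 0], "linear": [0, 0, 0], "gripper": 35}, {"turn": [0, 0, 0], "linear": [0, 0, 0], "gripper": 35}])

```text
time_s: 23.23
tcp_pos: [0.5661, -0.2991, 0.0182]
tcp_rot: [3.141, -0.0, -0.122]
ft_force: [-4.0, 0.4, 13.2]
gripper_width: 0.0454
gripper_force: 42.6
```

>>> servo_tool(steps=[{"turn": [0, 0, 0], "linear": [0, 0, 0], "gripper": 60}, {"turn": [0, 0, 0], "linear": [0, 0, 0], "gripper": 60}, {"turn": [0, 0, 0], "linear": [0, 0, 0], "gripper": 60}, {"turn": [0, 0, 0], "linear": [0, 0, 0], "gripper": 60}, {"turn": [0, 0, 0], "linear": [0, 0, -15], "gripper": 60}, {"turn": [0, 0, 0], "linear": [0, 0, -35], "gripper": 60}, {"turn": [0, 0, 0], "linear": [0, 0, -35], "gripper": 60}, {"turn": [0, 0, 0], "linear": [0, 0, -40], "gripper": 66}, {"turn": [0, 0, 0], "linear": [0, 0, -30], "gripper": 66}, {"turn": [0, 0, -7], "linear": [0, 0, 0], "gripper": 66}, {"turn": [0, 0, 0], "linear": [0, 0, 0], "gripper": 66}])

```text
time_s: 24.15
tcp_pos: [0.5671, -0.2996, 0.1733]
tcp_rot: [3.14, -0.004, 0.002]
ft_force: [-0.4, 0.7, 0.0]
gripper_width: 0.0663
gripper_force: 0.0
```

>>> servo_tool(steps=[{"turn": [0, 0, 0], "linear": [-17.6, -33.1, 0], "gripper": 68}, {"turn": [0, 0, 0], "linear": [-17.6, -33.1, 0], "gripper": 68}, {"turn": [0, 0, 0], "linear": [-17.6, -33.1, 0], "gripper": 68}, {"turn": [0, 0, 0], "linear": [-17.6, -33.1, 0], "gripper": 68}, {"turn": [0, 0, 0], "linear": [-17.6, -33.1, 0], "gripper": 68}, {"turn": [0, 0, 0], "linear": [-17.6, -33.1, 0], "gripper": 68}, {"turn": [0, 0, 0], "linear": [-17.6, -33.1, 0], "gripper": 68}, {"turn": [0, 0, 0], "linear": [0, 0, 30], "gripper": 68}, {"turn": [0, 0, 0], "linear": [0, 0, 35], "gripper": 68}, {"turn": [0, 0, 0], "linear": [0, 0, 35], "gripper": 68}, {"turn": [0, 0, 0], "linear": [0, 0, 0], "gripper": 68}, {"turn": [0, 0, 0], "linear": [0, 0, 0], "gripper": 68}])

```text
time_s: 25.15
tcp_pos: [0.4398, -0.067, 0.0689]
tcp_rot: [-3.141, 0.007, -0.001]
ft_force: [0.8, -0.4, 0.9]
gripper_width: 0.068
gripper_force: 0.0
```

Run:
```python
from h import *
T=pose(); im=snap('wrist','w10'); s=snap('side','s10'); snap('top','t10'); print(T[:3,3])
cv2.imwrite('pics/c10.png',np.hstack([cv2.resize(im,(400,300)),cv2.resize(s[330:480,300:500],(400,300))])[:,:,::-1])
```

```text
[ 0.43984594 -0.06702713  0.06886254]
```

View pics/c10.png

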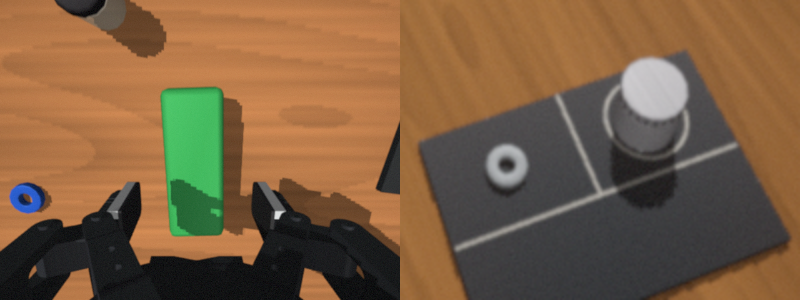

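The canister stands in the circle and the narrow washer lies in the plain field. The brush is centred between the fingers.

>>> servo_tool(steps=[{"turn": [0, 0, 0], "linear": [4, 0, 20], "gripper": 68}, {"turn": [0, 0, 0], "linear": [0, 0, 20], "gripper": 68}, {"turn": [0, 0, 0], "linear": [0, 0, 15], "gripper": 68}, {"turn": [0, 0, 0], "linear": [0, 0, 5], "gripper": 68}, {"turn": [0, 0, 0], "linear": [0, 0, 0], "gripper": 68}, {"turn": [0, 0, 0], "linear": [0, 0, 0], "gripper": 35}, {"turn": [0, 0, 0], "linear": [0, 0, 0], "gripper": 35}, {"turn": [0, 0, 0], "linear": [0, 0, 0], "gripper": 35}, {"turn": [0, 0, 0], "linear": [0, 0, 0], "gripper": 35}, {"turn": [0, 0, 0], "linear": [0, 0, 0], "gripper": 35}, {"turn": [0, 0, 0], "linear": [0, 0, 0], "gripper": 35}])

```text
time_s: 26.22
tcp_pos: [0.4481, -0.0675, 0.0124]
tcp_rot: [3.141, -0.003, -0.0]
ft_force: [-0.5, 0.5, 6.9]
gripper_width: 0.0442
gripper_force: 41.6
```

>>> servo_tool(steps=[{"turn": [0, 0, 0], "linear": [0, 0, -15], "gripper": 35}, {"turn": [0, 0, 0], "linear": [0, 0, -30], "gripper": 35}, {"turn": [0, 0, 0], "linear": [0, 0, -35], "gripper": 35}, {"turn": [0, 0, 0], "linear": [0, 0, -30], "gripper": 35}, {"turn": [0, 0, 0], "linear": [6, 33, 0], "gripper": 35}, {"turn": [0, 0, 0], "linear": [6, 33, 0], "gripper": 35}, {"turn": [0, 0, 0], "linear": [6, 33, 0], "gripper": 35}, {"turn": [0, 0, 0], "linear": [6, 33, 0], "gripper": 35}, {"turn": [0, 0, 0], "linear": [6, 33, 0], "gripper": 35}, {"turn": [0, 0, 0], "linear": [6, 33, 0], "gripper": 35}, {"turn": [0, 0, 0], "linear": [6, 33, 0], "gripper": 35}, {"turn": [0, 0, 0], "linear": [6, 33, 0], "gripper": 35}])

```text
time_s: 27.22
tcp_pos: [0.4946, -0.3329, 0.1214]
tcp_rot: [3.141, -0.001, -0.0]
ft_force: [0.9, 1.2, -0.8]
gripper_width: 0.0443
gripper_force: 41.0
```

>>> servo_tool(steps=[{"turn": [0, 0, 0], "linear": [10, 34, 0], "gripper": 35}, {"turn": [0, 0, 7], "linear": [0, 0, 0], "gripper": 35}, {"turn": [0, 0, 0], "linear": [0, 0, 25], "gripper": 35}, {"turn": [0, 0, 0], "linear": [0, 0, 25], "gripper": 35}, {"turn": [0, 0, 0], "linear": [0, 0, 20], "gripper": 35}, {"turn": [0, 0, 0], "linear": [0, 0, 0], "gripper": 35}, {"turn": [0, 0, 0], "linear": [0, 0, 0], "gripper": 35}, {"turn": [0, 0, 0], "linear": [0, 0, 0], "gripper": 35}])

```text
time_s: 27.88
tcp_pos: [0.5054, -0.3659, 0.0523]
tcp_rot: [3.14, -0.002, -0.122]
ft_force: [0.8, -0.3, 0.4]
gripper_width: 0.0441
gripper_force: 41.1
```

>>> servo_tool(steps=[{"turn": [0, 0, 0], "linear": [0, 0, 15], "gripper": 35}, {"turn": [0, 0, 0], "linear": [0, 0, 10], "gripper": 35}, {"turn": [0, 0, 0], "linear": [0, 0, 5], "gripper": 35}, {"turn": [0, 0, 0], "linear": [0, 0, 2], "gripper": 35}, {"turn": [0, 0, 0], "linear": [0, 0, 1], "gripper": 35}, {"turn": [0, 0, 0], "linear": [0, 0, 0], "gripper": 35}, {"turn": [0, 0, 0], "linear": [0, 0, 0], "gripper": 35}])

```text
time_s: 28.47
tcp_pos: [0.5046, -0.3651, 0.0204]
tcp_rot: [-3.141, 0.0, -0.122]
ft_force: [-4.6, 3.9, 11.0]
gripper_width: 0.0444
gripper_force: 42.5
```

>>> servo_tool(steps=[{"turn": [0, 0, 0], "linear": [0, 0, 0], "gripper": 58}, {"turn": [0, 0, 0], "linear": [0, 0, 0], "gripper": 58}, {"turn": [0, 0, 0], "linear": [0, 0, 0], "gripper": 58}, {"turn": [0, 0, 0], "linear": [0, 0, 0], "gripper": 58}, {"turn": [0, 0, 0], "linear": [0, 0, -15], "gripper": 58}, {"turn": [0, 0, 0], "linear": [0, 0, -35], "gripper": 58}, {"turn": [0, 0, 0], "linear": [0, 0, -35], "gripper": 58}, {"turn": [0, 0, 0], "linear": [-30, -10, -25], "gripper": 60}, {"turn": [0, 0, 0], "linear": [-35, 0, -20], "gripper": 60}, {"turn": [0, 0, 0], "linear": [-20, 0, -20], "gripper": 60}, {"turn": [0, 0, 0], "linear": [0, 0, 0], "gripper": 60}, {"turn": [0, 0, 0], "linear": [0, 0, 0], "gripper": 60}])

```text
time_s: 29.47
tcp_pos: [0.4212, -0.3457, 0.1692]
tcp_rot: [3.14, -0.003, -0.124]
ft_force: [1.4, 0.5, -0.6]
gripper_width: 0.0599
gripper_force: 0.0
```

Run:
```python
from h import *
T=pose(); np.save('T11.npy',T); im=snap('wrist','w11'); s=snap('side','s11'); t=snap('top','t11'); print(T[:3,3])
cv2.imwrite('pics/c11.png',np.hstack([cv2.resize(im,(400,300)),cv2.resize(s[110:480,150:640],(400,300))])[:,:,::-1])
```

```text
[ 0.42116833 -0.34574772  0.16922582]
```

View pics/c11.png

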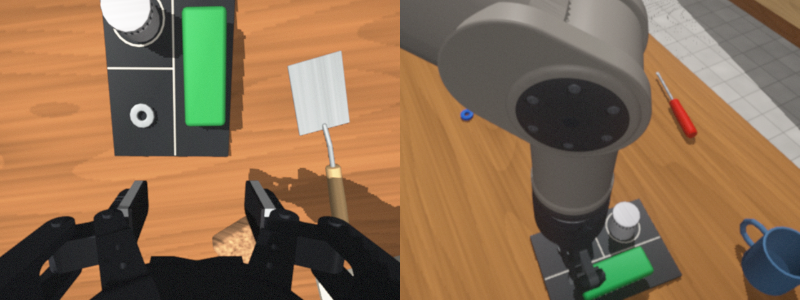

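Run:
```python
from h import *
T=np.load('T11.npy')
w=world('wrist',[(366,14),(454,12),(450,250),(374,252),(284,231),(240,22)],[.048]*4+[.016,.066],T)
th=np.radians(-7.0);c=np.array([.507,-.325])
R=np.array([[np.cos(th),np.sin(th)],[-np.sin(th),np.cos(th)]])
q=(R@(w[:,:2]-c).T).T*1e3; print('brush',q[:4].mean(0),'washer',q[4],'can',q[5]); print(q[:4])
t=cv2.imread('pics/t11.png');cv2.imwrite('pics/c12.png',t[130:370,90:570])
```

```text
brush [-22.36722987 -96.1653059 ] washer [-91.87000669  -7.88455367] can [44.59343474 10.86213143]
[[  53.4349683   -63.58254582]
 [  54.50958855 -117.50054752]
 [ -98.00345753 -128.9993628 ]
 [ -99.4100188   -74.57876747]]
```

View pics/c12.png

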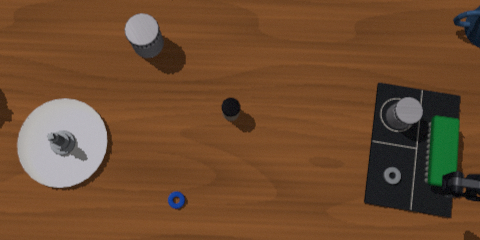

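I scaled the crop by the wrong factor (it is 1.6, not 2), so I'll redo the check.

Run:
```python
from h import *
T=np.load('T11.npy')
w=world('wrist',np.array([(182,9),(229,7),(225,125),(186,125),(142,116)])*1.6,[.048]*4+[.016],T)
th=np.radians(-7.0);c=np.array([.507,-.325])
R=np.array([[np.cos(th),np.sin(th)],[-np.sin(th),np.cos(th)]])
q=(R@(w[:,:2]-c).T).T*1e3; print('brush',q[:4].mean(0),'washer',q[4]); print(q[:4])
t=eyes.camera_model('top'); print(world('top',[(498.5,240),(90+61,130+133)],[.066,.074]), R@(world('top',[(498,240)],[.066])[0,:2]-c)*1e3)
```

```text
brush [ -3.80518614 -41.27640585] washer [-55.89013246  34.90525862]
[[ 53.23486771 -17.6995926 ]
 [ 54.97007896 -63.77477036]
 [-61.74309435 -63.39277252]
 [-61.6825969  -20.23848793]]
[[ 0.56378997 -0.29754604  0.066     ]
 [ 0.50105819  0.28111255  0.074     ]] [52.88559538 35.00514919]
```

```bash
python3 -c "
from rig import bot
print(bot.job_done())"
```

```text
the job is handed in; nothing more can be done
None
```

I built both kits and handed the job in at about 30 s of the 133 s allowed; the last pictures put every part within tolerance and the shaker untouched, but the hand-in returned no verdict.

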